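# Close the draw-out unit and hold its retaining bracket for the fitter

### The job

Push the open drawer of the grey draw-out unit fully home until it seats at its click, then pick up the U-shaped aluminium bracket, lift it level to the height of the two round spring buffers on the front of the unit and, centred across the drawer with both feet towards the unit, press it squarely so that each foot bears on its buffer with about 6 N (buffers pushed in about 8 to 9 mm, roughly half of their travel, never onto their stops). Leave the other things on the bench alone. The program finishes while the robot is still holding the bracket steadily pressed there, clear of the bench, for the fitter to screw it on.

Things in the scene. Friction and masses are not known exactly. Their poses are not given: they have to be found in the camera images.
- cabinet: draw-out unit: fixed grey steel housing 200 (its x, depth) x 210 (its y, width) x 95 mm high on the bench. Origin: centre of its underside. Its front is the plane x = -100 mm of its own frame and looks along its -x; its +x is the direction in which the drawer is pushed home and the bracket is pressed; z up. It cannot be moved.
- drawer (a joint): slide of the unit's drawer (aluminium tray, front panel 108 wide x 78 mm tall, z 7 to 85 mm): 0 = home, front panel flush with the housing front; grows to 0.1 m as it is drawn out along the unit's -x. Friction about 1 N; a ball detent resists with up to about 8 N from about 12 mm, and from about 4 mm pulls the drawer home (0 to 1 mm).
- drawer_pull (a point): middle of the drawer's handle bar (round steel bar 8 mm thick, 80 mm long along the unit's y), 28 mm in front of the drawer's front panel, 45 mm above the bench; moves with the drawer, axes as the unit's.
- buffer_left: left spring buffer (unit y = +75 mm): round dark rubber-faced cap 30 mm across on the housing's front, axis 45 mm above the bench. Origin: centre of the cap's outer face, at unit x = -125 mm when free (25 mm before the housing). Pushes in along the unit's +x: 0.7 N per mm from zero, travel 16 mm; its pose moves as it is pressed. Axes as the unit's.
- buffer_right: right spring buffer, the same, at the unit's y = -75 mm.
- bracket: loose bare aluminium bracket, 0.2-0.35 kg, a U seen from above, standing on edge, 32 mm tall. Cross-bar 160 mm long (its y), 10 mm thick (x -5 to +5 mm), to be gripped across its middle; a 10 mm thick foot at y = +75 and -75 mm runs along +x to x = +65 mm. Origin: under the bar's middle, at its lower edge. In place its x is along the unit's x, origin 29 mm above the bench, y = 0 of the unit.
- screwdriver: bystander: loose screwdriver lying on the bench, about 200 mm long; leave alone
- tape_measure: bystander: loose black tape measure, 70 x 40 x 66 mm, standing on the bench, origin under its centre; leave alone
- spool: bystander: loose black wire spool, 70 mm across, 50 mm tall, standing upright, origin under its centre; leave alone

How it is judged:
By the outcome, as a careful person would: the job done as asked, in the order asked, and still so for the second after the job is handed in, while the arm keeps its last pose, push and grip.
It also fails if it takes over 64 s, if anything falls off the work surface, if the arm or the gripper's body presses on something with over 40 N, if the wrist force passes 120 N, or if a joint passes its speed limit or range.

### The arm

A 6-joint arm with a two-finger parallel gripper is mounted at the origin on the work surface. World frame = base frame: x ahead of the robot, y to its left, z up, the work surface at z = 0. Lengths are in mm, angles in rad, forces in N, time in s.
With the tool pointing down it reaches from about 300 to 775 mm from the base axis. Payload 14.6 kg.
Tool frame: the origin (TCP) lies on the centre line of the jaws, within the pads' length; the fingertips stand 19 mm ahead of it and the grasp point (between the pads) is the TCP (bot.tip_reach is the distance from the TCP to the fingertips, in mm); y points along the fingers, x is the direction in which the jaws open and shut, and the axes are right-handed (so a half turn about y gives the same grasp; the last joint's range is limited). The gripper opens to 85 mm and grips with 20 to 120 N. Pads are 22 mm wide; open, the fingers measure 114 mm over their backs; the gripper's body (76 mm by 85 mm) begins 54 mm behind the grasp point. The pads swing forward as they close: fully open they stand 13 mm farther back than shut.
Start: joints at [1.181, 0.3, 1.521, -0, 1.321, -0.067], TCP at [174.47, 521.584, 214.381] pointing down, gripper open.
Joint ranges: [-3.03, 3.03], [-0.79, 2.21], [0.23, 2.52], [-1.04, 4.18], [0, 3.07], [-2.55, 2.55]. Speed limits (rad/s): [2.22, 2.22, 2.57, 3.14, 3.14, 3.14].

### API

Orientations are given as a unit quaternion [w, x, y, z].
In Python, from rig import bot gives the robot as it stands. Calls block until the motion is done:
- bot.move_to(position, orientation): joint-space move of the TCP to a pose.
- bot.servo_line(position, attitude=None, speed=150, until_force=None): straight line of the TCP; attitude=None keeps the orientation; speed is the mean speed in mm/s. With until_force (N) it stops when the force on the tool has changed by that much, and returns True; else False.
- bot.move_joints(angles): joint-space move.
- bot.move_gripper(opening, grip_force=None): finger opening in mm; grip_force is the grip in N (None keeps the last); returns when the fingers have stopped.
- bot.dwell(seconds).
- bot.ik(position, orientation): joint angles nearest the present ones, or None.
- bot.read_state(): the state.
- bot.read_camera(name): name is "scene" or "side" or "wrist"; returns a dict with "image" (420x560x3 uint8, blue, green, red), "depth" (420x560 float32, mm along the optical axis (not along the pixel's ray), 0 where there is no reading), "fovy" (degrees; the focal length in pixels is half the picture's height over the tangent of half this angle, whatever the lens; pixels are square), "cx", "cy" (the principal point, pixels), "eye" and "attitude" of the camera in the world; the wrist camera has in their place "mount" (4x4, takes a point from camera to tool coordinates, whose origin is the TCP and whose axes are the tool frame's). Camera axes: x right, y down, z forward; pixel columns grow to the right and rows downward; lengths in mm; the calibration is good to about 2 mm. A picture is of the moment at which its call begins: read the wrist's pose just before it.
A pose or a line that the arm cannot do raises bot.MotionError and nothing moves.
- bot.finish_job(): hands the job in, once; it reports no verdict.
The state is a dict: "clock": time; "joint_positions": joint angles; "qvel": joint speeds; "effort": joint torques, N m; "ee_pos": TCP position; "tool_rot": TCP orientation; "ft_force": force on the tool from outside, world axes, zero at the start; "moment": the same for the moment, N m; "grip_width": finger opening in mm.
Only numpy, scipy, OpenCV 4.12 (cv2) and the standard library are available. Lean on these libraries where they do the work, as an engineer would, in place of code of your own. Each camera call takes 0.05 s, during which the arm holds its last target. There are 200 camera calls.

## Working session

There is one attempt and no reset: what is moved stays moved. The work goes in short steps, each a Python script; the robot and the scene stay as the last script left them, time stands still between calls to the robot, and variables do not carry over. Pictures are saved under pics/ and viewed, about 8 in all and at most 12, crops included, and the job is handed in when it is done.

```bash
ls; mkdir -p pics
cat > h.py <<'E'
import numpy as np, cv2
from scipy.spatial.transform import Rotation as R
from rig import bot
def rot(q): return R.from_quat([q[1],q[2],q[3],q[0]])
def cam(name):
    s=bot.read_state(); c=bot.read_camera(name)
    if 'mount' in c:
        T=np.eye(4);T[:3,:3]=rot(s['tool_rot']).as_matrix();T[:3,3]=s['ee_pos'];M=T@np.array(c['mount'])
    else:
        M=np.eye(4);a=np.array(c['attitude']);M[:3,:3]=rot(a).as_matrix() if a.shape==(4,) else a;M[:3,3]=c['eye']
    c['M']=M; c['f']=210/np.tan(np.radians(c['fovy'])/2)
    v,u=np.mgrid[:420,:560]; d=c['depth']
    p=np.stack([(u-c['cx'])/c['f']*d,(v-c['cy'])/c['f']*d,d],-1)
    c['P']=p@M[:3,:3].T+M[:3,3]; c['P'][d<=0]=np.nan
    return c
E
python3 - <<'E'
from h import *
ims=[]
for n in ('scene','side'):
    c=cam(n);ims.append(c['image']);np.save(f'/tmp/{n}.npy',c['P']);print(n,c['M'].round(2),c['f'],c['cx'],c['cy'])
    P=c['P'].astype(np.float32); print(np.isnan(P).mean())
cv2.imwrite('pics/a.png',ims[0]);cv2.imwrite('pics/b.png',ims[1]);s=bot.read_state();print(s)
E
```

```text
pics
scene [[-4.40000e-01  7.70000e-01 -4.60000e-01  1.01004e+03]
 [ 9.00000e-01  3.90000e-01 -2.10000e-01  2.77180e+02]
 [ 1.00000e-02 -5.00000e-01 -8.60000e-01  9.08490e+02]
 [ 0.00000e+00  0.00000e+00  0.00000e+00  1.00000e+00]] 410.04034806783346 275.1743321729628 212.50316290842977
0.003966836734693877
side [[ 9.9000e-01 -1.2000e-01  1.0000e-01  4.5519e+02]
 [-1.5000e-01 -7.1000e-01  6.9000e-01 -5.7248e+02]
 [-1.0000e-02 -7.0000e-01 -7.2000e-01  7.7435e+02]
 [ 0.0000e+00  0.0000e+00  0.0000e+00  1.0000e+00]] 444.5253345009822 287.15377167779303 212.46455864060457
0.004047619047619047
{'clock': 0.1, 'joint_positions': array([ 1.18141998e+00,  3.00408618e-01,  1.52153723e+00, -1.08675356e-05,
        1.32064664e+00, -6.65792174e-02]), 'qvel': array([ 0.00158045, -0.00014595, -0.0016977 ,  0.00248352,  0.00037971,
        0.00264554]), 'effort': array([ 1.02615864e-03, -5.44371128e+01, -3.62375772e+01, -7.22034929e-05,
        3.03469751e-03, -1.31899586e-05]), 'ee_pos': array([174.38189652, 521.39080198, 213.87413374]), 'tool_rot': array([-0.57366034,  0.57404066,  0.41285508, -0.41345111]), 'ft_force': array([-0.53668966, -0.36291883, -0.10766594]), 'moment': array([ 0.04922793, -0.00218739,  0.0092757 ]), 'grip_width': 85.55033687333889}
```

View pics/a.png

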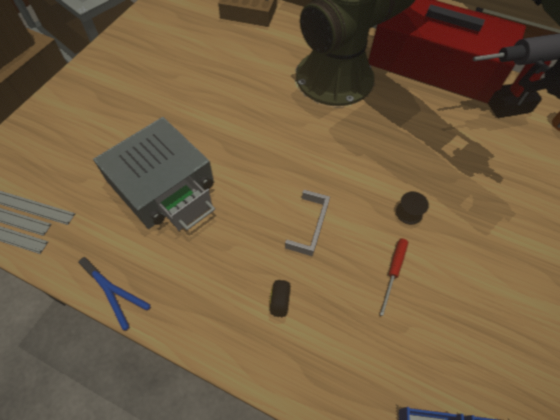

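View pics/b.png

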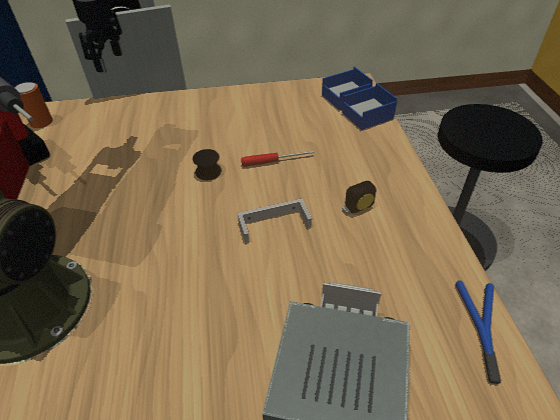

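The scene image shows the unit at about (155,170) with its drawer open towards the bracket (310,225). The screwdriver is at (395,275), the tape measure at (280,298) and the spool at (412,207). In the side view the bracket is at (275,215) and the unit at (340,360).

Run:
```python
import numpy as np, cv2
for n,rc,rb in (('scene',(85,225,110,240),(280,335,185,260)),('side',(255,420,280,419),(230,320,190,240))):
    P=np.load(f'/tmp/{n}.npy')
    def sub(r,lo,hi):
        q=P[r[2]:r[3],r[0]:r[1]].reshape(-1,3); return q[(q[:,2]>lo)&(q[:,2]<hi)]
    q=sub(rc,70,115); print(n,'cab z',np.median(q[:,2]))
    q=q[abs(q[:,2]-np.median(q[:,2]))<4]
    r=cv2.minAreaRect(q[:,:2].astype(np.float32));print(r,cv2.boxPoints(r).round(1).tolist(), len(q))
    q=sub(rb,18,60);print('br z',np.percentile(q[:,2],[5,50,95]),len(q))
    q=sub(rb,26,38)
    r=cv2.minAreaRect(q[:,:2].astype(np.float32));print(r,cv2.boxPoints(r).round(1).tolist(), q[:,:2].mean(0))
P=np.load('/tmp/scene.npy')
for nm,u,v in (('spool',412,200),('tape',281,290),('scrH',402,250),('scrT',383,312),('drawer',197,217),('bench',230,280)): print(nm,P[v,u].round(0))
```

```text
scene cab z 94.68799624634198
((581.4227294921875, -266.6270446777344), (204.7806854248047, 211.03567504882812), 68.92010498046875) [[446.1000061035156, -324.20001220703125], [643.0999755859375, -400.1000061035156], [716.7000122070312, -209.0], [519.7999877929688, -133.10000610351562]] 5545
br z [20.73423292 31.48829177 34.42324874] 546
((526.7140502929688, 140.3905487060547), (162.2108154296875, 70.06243896484375), 8.059917449951172) [[441.5, 163.6999969482422], [451.29998779296875, 94.30000305175781], [611.9000244140625, 117.0999984741211], [602.0999755859375, 186.39999389648438]] [529.93124181 154.51370866]
side cab z 96.15726436967509
((583.740478515625, -266.8828430175781), (201.87606811523438, 210.3675537109375), 68.95291900634766) [[449.29998779296875, -323.29998779296875], [645.7000122070312, -398.8999938964844], [718.2000122070312, -210.5], [521.7999877929688, -134.89999389648438]] 14323
br z [19.48875883 31.88883276 35.43900744] 716
((528.9451904296875, 138.81472778320312), (160.7300567626953, 74.5798568725586), 8.579894065856934) [[443.8999938964844, 163.6999969482422], [455.0, 90.0], [614.0, 113.9000015258789], [602.7999877929688, 187.6999969482422]] [525.2250888  152.41650318]
spool [374. 352.  51.]
tape [733. 165.  69.]
scrH [504. 373.  29.]
scrT [661. 382.  16.]
drawer [ 635. -116.    9.]
bench [742.  38.  -0.]
```

```bash
cat >> h.py <<'E'
UC=np.array([582.5,-266.7]); UY=np.radians(68.94-180)
def fr(yaw): return np.array([[np.cos(yaw),-np.sin(yaw)],[np.sin(yaw),np.cos(yaw)]])
def u2w(x,y,z): return np.r_[UC+fr(UY)@[x,y],z]
def toU(P): return np.concatenate([(P[...,:2]-UC)@fr(UY),P[...,2:]],-1)
def down(yaw):
    "tool y down, tool x along yaw (or opposite, nearest joint)"
    qs=[]
    for a in (yaw,yaw+np.pi):
        x=np.array([np.cos(a),np.sin(a),0]);y=np.array([0,0,-1.]);m=np.c_[x,y,np.cross(x,y)]
        q=R.from_matrix(m).as_quat();qs.append(np.array([q[3],q[0],q[1],q[2]]))
    return qs
E
python3 - <<'E'
from h import *
for n in ('scene','side'):
    U=toU(np.load(f'/tmp/{n}.npy')).reshape(-1,3)
    q=U[(U[:,0]<-104)&(U[:,0]>-260)&(abs(U[:,1])<60)&(U[:,2]>15)]
    print(n,len(q)); 
    for lo in range(-260,-104,6):
        k=q[(q[:,0]>=lo)&(q[:,0]<lo+6)]
        if len(k)>3: print(lo,len(k),k[:,1].min().round(),k[:,1].max().round(),np.percentile(k[:,2],[2,50,98]).round())
    q=U[(U[:,0]<-103)&(U[:,0]>-150)&(abs(abs(U[:,1])-75)<20)&(U[:,2]>20)];print(len(q),q[:,0].min() if len(q) else'')
yb=np.radians(8.3-90)
for yaw,p in ((UY,u2w(-260,0,150)),(UY,u2w(-181,0,50)),(UY,u2w(-150,0,53)),(yb,[523.5,170.4,200]),(yb,[523.5,170.4,22])):
    for q in down(yaw):
        j=bot.ik(p,q);print(np.round(p,0),None if j is None else np.round(j,2))
c=bot.read_camera('wrist');print(np.round(c['mount'],2),c['fovy'])
E
```

```text
scene 1120
-194 65 -45.0 41.0 [43. 47. 51.]
-188 59 -44.0 42.0 [44. 48. 51.]
-182 16 -44.0 42.0 [42. 48. 49.]
-176 14 -43.0 42.0 [45. 48. 51.]
-170 13 -43.0 42.0 [45. 47. 51.]
-164 548 -55.0 53.0 [17. 56. 85.]
-158 125 -55.0 53.0 [17. 64. 86.]
-152 6 51.0 52.0 [23. 41. 56.]
-146 7 50.0 51.0 [20. 47. 56.]
-140 10 -50.0 51.0 [18. 45. 58.]
-134 64 -53.0 51.0 [26. 48. 57.]
-128 95 -52.0 60.0 [32. 47. 57.]
-122 59 -52.0 60.0 [25. 45. 57.]
-116 20 -52.0 52.0 [26. 46. 58.]
-110 19 -52.0 52.0 [16. 39. 59.]
255 -128.05244422903507
side 1496
-194 26 -42.0 45.0 [47. 49. 51.]
-188 70 -41.0 43.0 [48. 51. 53.]
-164 19 -47.0 53.0 [85. 86. 87.]
-158 1125 -53.0 55.0 [23. 59. 87.]
-152 16 -50.0 52.0 [17. 46. 59.]
-146 33 -51.0 53.0 [33. 46. 59.]
-140 114 -50.0 53.0 [42. 49. 58.]
-134 88 -51.0 54.0 [46. 49. 59.]
-128 5 -50.0 54.0 [57. 58. 60.]
22 -126.52122087220235
[676. -24. 150.] [-0.09  0.64  1.19 -0.    1.32  1.85]
[676. -24. 150.] [-0.09  0.64  1.19  0.    1.32 -1.29]
[648. -98.  50.] [-0.21  0.69  1.34 -0.    1.11  1.73]
[648. -98.  50.] [-0.21  0.69  1.34  0.    1.11 -1.41]
[ 636. -127.   53.] [-0.25  0.68  1.36 -0.    1.11  1.69]
[ 636. -127.   53.] [-0.25  0.68  1.36  0.    1.11 -1.46]
[524. 170. 200.] [ 0.25  0.31  1.54 -0.    1.29  1.67]
[524. 170. 200.] [ 0.25  0.31  1.54 -0.    1.29 -1.47]
[524. 170.  22.] [ 0.25  0.54  1.68 -0.    0.92  1.67]
[524. 170.  22.] [ 0.25  0.54  1.68 -0.    0.92 -1.47]
[[   1.     -0.      0.      0.48]
 [  -0.     -0.26    0.96 -160.6 ]
 [  -0.     -0.96   -0.26   67.49]
 [   0.      0.      0.      1.  ]] 70.50225619495409
```

Run:
```python
from h import *
q=down(UY)[1]
bot.move_gripper(0,40)
bot.move_to(u2w(-255,0,150),q)
bot.servo_line(u2w(-255,0,53),speed=150)
print('F0',bot.read_state()['ft_force'])
print(bot.servo_line(u2w(-168,0,53),speed=60,until_force=18))
s=bot.read_state();print(toU(s['ee_pos']),s['ft_force'])
print(bot.servo_line(u2w(-138,0,53),speed=20,until_force=18))
s=bot.read_state();print(toU(s['ee_pos']),s['ft_force'],s['clock'])
bot.dwell(.3)
bot.servo_line(u2w(-230,0,53),speed=100)
bot.servo_line(u2w(-240,0,160),speed=150)
c=cam('scene');U=toU(c['P']).reshape(-1,3)
k=U[(U[:,0]<-110)&(U[:,0]>-200)&(abs(U[:,1])<38)&(U[:,2]>40)&(U[:,2]<52)];print(len(k),k[:,0].min(),np.percentile(k[:,0],[5,50]))
cv2.imwrite('pics/c.png',cv2.resize(c['image'][100:260,80:340],None,fx=3,fy=3))
# near bracket view
yb=np.radians(8.3-90)
bot.move_gripper(60)
bot.move_to([523.5,170.4,200],down(yb)[1])
w=cam('wrist');P=w['P'];cv2.imwrite('pics/d.png',w['image']);np.save('/tmp/w.npy',P)
m=((P[...,2]>27)&(P[...,2]<38)&(abs(P[...,0]-527)<100)&(abs(P[...,1]-140)<65)).astype(np.uint8)
print(m.sum(),np.median(P[m>0],0), cv2.minAreaRect(P[m>0][:,:2].astype(np.float32)),bot.read_state()['clock'])
```

```text
F0 [ 0.63487554 -0.76989534  0.04052854]
False
[-1.68237182e+02 -4.88174289e-02  5.29747313e+01] [ 0.19065978  0.43958269 -0.26023073]
False
[-1.37995949e+02  6.28689182e-02  5.30431648e+01] [0.49554889 0.69393472 0.67050273] 7.6
168 -158.3595972985122 [-157.08584998 -149.76540389]
2368 [507.97868068 161.31001623  32.87304394] ((525.870361328125, 139.68679809570312), (159.6884765625, 69.89363861083984), 8.398780822753906) 11.55
```

View pics/c.png

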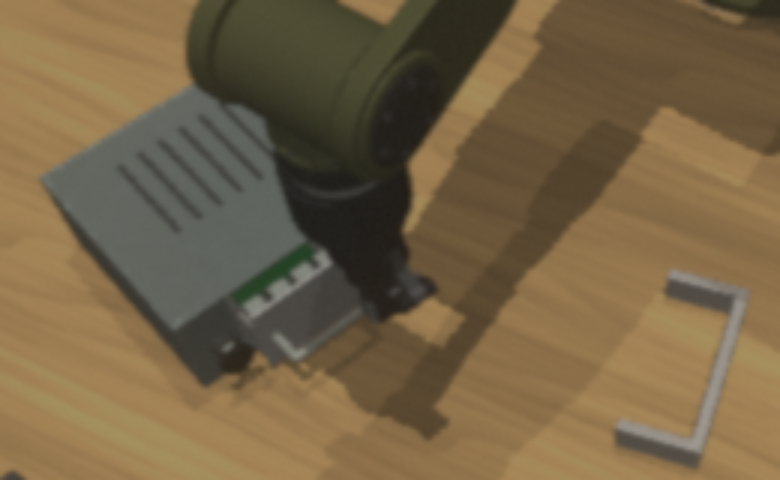

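View pics/d.png

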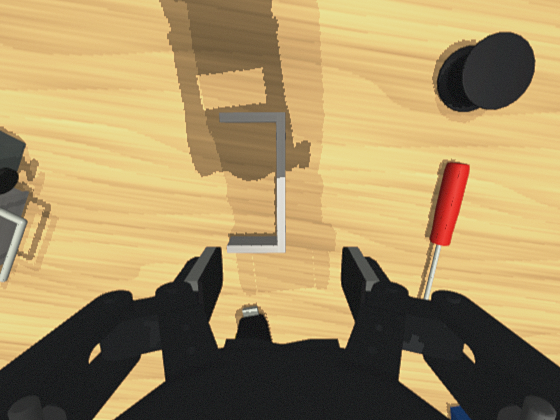

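Picture c shows the drawer still about 26 mm out; the handle is at about (330,345). The push stopped short because the finger back reaches farther than I assumed. The wrist view (d) shows the bracket bar at column 281, midway between the jaws, so that fit is good. I'll push again with the thin side of the fingers leading, which keeps the body clear of the housing.

Run:
```python
from h import *
q=down(UY+np.pi/2); q=min(q,key=lambda a:abs(bot.ik(u2w(-240,0,150),a)[5]))
bot.move_gripper(0,40)
bot.move_to(u2w(-210,0,150),q)
bot.servo_line(u2w(-210,0,56),speed=150)
bot.servo_line(u2w(-180,0,56),speed=80)
f0=bot.read_state()['ft_force']
for x in np.arange(-174,-130,3):
    r=bot.servo_line(u2w(x,0,56),speed=20,until_force=18)
    s=bot.read_state();print(toU(s['ee_pos'])[0].round(1),(s['ft_force']-f0).round(1),r)
    if r or np.linalg.norm(s['ft_force']-f0)>16: break
bot.dwell(.2); s=bot.read_state();print(toU(s['ee_pos']).round(1),(s['ft_force']-f0).round(1))
bot.servo_line(u2w(-215,0,56),speed=100)
bot.servo_line(u2w(-225,0,160),speed=150)
bot.move_gripper(60)
yb=np.radians(8.4-90)
bot.move_to([521.5,169.4,150],down(yb)[1])
c=cam('scene');U=toU(c['P']).reshape(-1,3)
k=U[(U[:,0]<-110)&(U[:,0]>-200)&(abs(U[:,1])<38)&(U[:,2]>40)&(U[:,2]<52)];print(len(k),k[:,0].min(),np.percentile(k[:,0],[5,50]))
for sg in (1,-1):
    k=U[(U[:,0]<-108)&(U[:,0]>-140)&(abs(U[:,1]-75*sg)<19)&(abs(U[:,2]-45)<19)];print('buf',sg,len(k),np.percentile(k[:,0],[5,20,50]),k.mean(0)) if len(k) else 0
k=U[(abs(U[:,0]+160)<160)&(abs(U[:,1])<45)&(U[:,2]>15)&(U[:,2]<82)&(U[:,0]<-90)];print('panel',np.percentile(k[:,0],[5,50,90]))
cv2.imwrite('pics/e.png',cv2.resize(c['image'][100:260,80:340],None,fx=3,fy=3)); print(bot.read_state()['clock'])
```

```text
Traceback (most recent call last):
TypeError: 'NoneType' object is not subscriptable
```

Run:
```python
from h import *
q=[a for a in down(UY+np.pi/2) if bot.ik(u2w(-210,0,150),a) is not None][0]
print(bot.ik(u2w(-210,0,150),q).round(2))
bot.move_gripper(0,40)
bot.move_to(u2w(-210,0,150),q)
bot.servo_line(u2w(-210,0,56),speed=150)
bot.servo_line(u2w(-180,0,56),speed=80)
f0=bot.read_state()['ft_force']
for x in np.arange(-174,-130,3):
    r=bot.servo_line(u2w(x,0,56),speed=20,until_force=18)
    s=bot.read_state();print(toU(s['ee_pos'])[0].round(1),(s['ft_force']-f0).round(1),r)
    if r or np.linalg.norm(s['ft_force']-f0)>16: break
bot.dwell(.2); s=bot.read_state();print(toU(s['ee_pos']).round(1),(s['ft_force']-f0).round(1))
bot.servo_line(u2w(-215,0,56),speed=100)
bot.servo_line(u2w(-225,0,160),speed=150)
bot.move_gripper(60)
yb=np.radians(8.4-90)
bot.move_to([521.5,169.4,150],down(yb)[1])
c=cam('scene');U=toU(c['P']).reshape(-1,3)
k=U[(U[:,0]<-110)&(U[:,0]>-200)&(abs(U[:,1])<38)&(U[:,2]>40)&(U[:,2]<52)];print(len(k),k[:,0].min(),np.percentile(k[:,0],[5,50]))
for sg in (1,-1):
    k=U[(U[:,0]<-108)&(U[:,0]>-140)&(abs(U[:,1]-75*sg)<19)&(abs(U[:,2]-45)<19)];print('buf',sg,len(k),np.percentile(k[:,0],[5,20,50]),k.mean(0)) if len(k) else 0
k=U[(abs(U[:,1])<45)&(U[:,2]>15)&(U[:,2]<82)&(U[:,0]<-90)&(U[:,0]>-200)];print('panel',np.percentile(k[:,0],[5,50,90]))
cv2.imwrite('pics/e.png',cv2.resize(c['image'][100:260,80:340],None,fx=3,fy=3)); print(bot.read_state()['clock'])
```

```text
[-0.16  0.6   1.24 -0.    1.3   0.21]
-174.0 [-1.4 -0.7 -0.3] False
-170.9 [-1.4 -0.   0.3] False
-167.9 [-0.6 -0.5 -0.1] False
-164.9 [-1.1 -1.2 -0.1] False
-161.8 [-1.6 -0.2 -0.2] False
-158.9 [-1.  -0.6  0.7] False
-155.9 [-1.  -0.4 -0.4] False
-152.9 [-0.5  0.3  0.4] False
-149.9 [-0.8 -0.7  0.3] False
-146.9 [-1.8 -0.8 -0.3] False
-143.8 [-0.9 -0.6 -0.6] False
-140.9 [-1.6  0.7  0.5] False
-137.8 [-1.1  0.3  0.3] False
-134.9 [-1.3  0.2 -0.7] False
-131.8 [-1.7  0.6  0.1] False
[-132.     0.    55.9] [-0.8 -1.1 -0.1]
188 -155.47219430956076 [-153.78381942 -147.67494482]
buf 1 118 [-125.9805897  -125.37436161 -124.25650285] [-121.47892038   74.57407481   48.74133577]
buf -1 106 [-125.76374795 -124.9453269  -123.52577946] [-120.69731911  -74.72726599   48.50730116]
panel [-152.5784667  -121.80899173 -120.02411658]
23.7667
```

View pics/e.png

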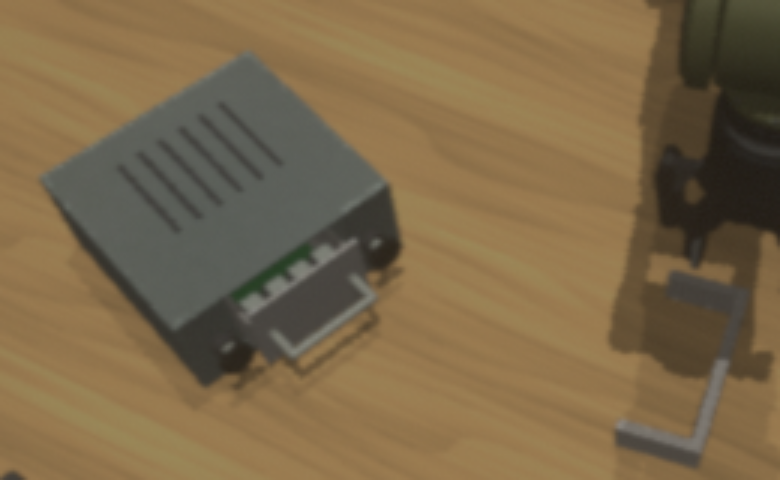

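Picture e still shows the drawer about 21 mm open: handle at (330,325), panel at unit x ≈ -121. The buffers, at (237,355) and (383,250), match the model at -125. The fingers lead the TCP by about 11 mm at the panel, so the push has to reach about -111. I'll continue until a firm stop.

Run:
```python
from h import *
print(bot.tip_reach)
q=[a for a in down(UY+np.pi/2) if bot.ik(u2w(-210,0,150),a) is not None][0]
bot.move_gripper(0,40)
bot.move_to(u2w(-190,0,130),q)
bot.servo_line(u2w(-190,0,57),speed=150)
f0=bot.read_state()['ft_force']
bot.servo_line(u2w(-136,0,57),speed=120,until_force=18)
for x in np.arange(-130,-103,3):
    r=bot.servo_line(u2w(x,0,57),speed=25,until_force=18)
    s=bot.read_state();print(toU(s['ee_pos'])[0].round(1),(s['ft_force']-f0).round(1),r)
    if r or np.linalg.norm(s['ft_force']-f0)>16: break
bot.dwell(.2); s=bot.read_state();print(toU(s['ee_pos']).round(1),(s['ft_force']-f0).round(1))
c=cam('side');cv2.imwrite('pics/f.png',cv2.resize(c['image'][180:420,200:480],None,fx=2.5,fy=2.5))
c=cam('scene');cv2.imwrite('pics/g.png',cv2.resize(c['image'][100:260,80:340],None,fx=3,fy=3))
U=toU(c['P']).reshape(-1,3)
k=U[(U[:,0]<-103)&(U[:,0]>-200)&(abs(U[:,1])<45)&(U[:,2]>40)&(U[:,2]<52)];print(len(k),np.percentile(k[:,0],[0,5,10,20,50])); print(bot.read_state()['clock'])
```

```text
19.0
-130.1 [ 0.2  0.9 -0.2] False
-126.9 [0.9 1.  0.2] False
-123.8 [0.5 0.3 0.3] False
-120.9 [1.6 1.3 0.3] False
-117.9 [1.7 1.4 0.3] False
-114.7 [1.4 0.4 0.5] False
-111.7 [ 1.1  0.5 -0.6] False
-110.2 [2.2 2.8 2.2] True
[-110.2   -0.3   56.5] [2.1 3.2 1.2]
161 [-133.56442437 -132.2702412  -132.01175403 -131.09248668 -128.18043537]
29.5583
```

View pics/g.png

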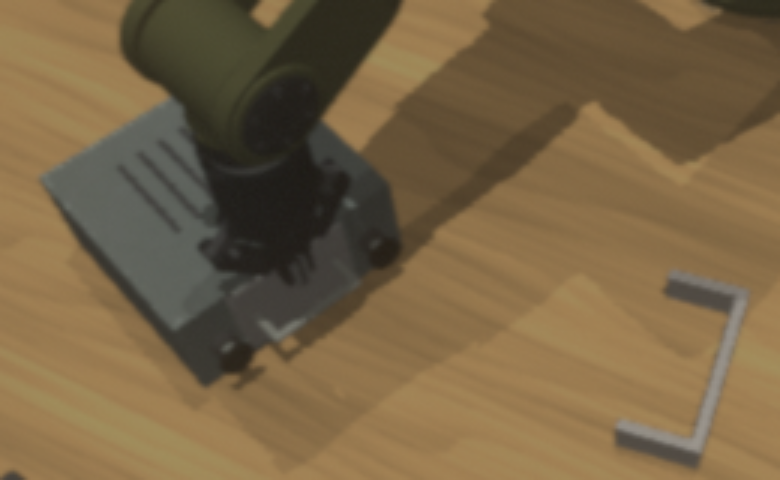

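The handle's outer face is now at -132, which is home, and there was a force spike at the stop. The fingers are between the handle and the panel, so I'll leave straight up, then recheck the drawer and grasp the bracket.

Run:
```python
from h import *
bot.servo_line(u2w(-112,0,57),speed=60)
bot.servo_line(u2w(-112,0,130),speed=120)
yb=np.radians(8.4-90); ob=np.array([521.5,169.4])
bot.move_gripper(50)
bot.move_to(np.r_[ob,90],down(yb)[1])
c=cam('scene');U=toU(c['P']).reshape(-1,3)
k=U[(U[:,0]<-90)&(U[:,0]>-200)&(abs(U[:,1])<38)&(U[:,2]>40)&(U[:,2]<52)];print('handle',len(k),np.percentile(k[:,0],[0,5,10,20,50]))
k=U[(U[:,0]<-90)&(U[:,0]>-200)&(abs(U[:,1])<38)&(U[:,2]>58)&(U[:,2]<80)];print('panel',len(k),np.percentile(k[:,0],[5,50,95]))
k=U[(U[:,0]<-90)&(U[:,0]>-200)&(abs(abs(U[:,1])-75)<20)&(U[:,2]>65)&(U[:,2]<88)];print('front',len(k),np.percentile(k[:,0],[5,50,95]))
f0=bot.read_state()['ft_force']
print(bot.servo_line(np.r_[ob,22],speed=80,until_force=12))
s=bot.read_state();print(s['ee_pos'],s['ft_force']-f0)
bot.move_gripper(5,90);s=bot.read_state();print(s['grip_width'],s['ft_force']-f0)
w=cam('side');cv2.imwrite('pics/i.png',cv2.resize(w['image'][120:300,180:420],None,fx=3,fy=3));print(s['clock'])
```

```text
handle 193 [-133.55143745 -132.14642875 -131.69923833 -130.81649227 -125.28032428]
panel 160 [-101.4119407  -99.7399963  -98.2766002]
front 174 [-102.01652105 -100.03757717  -98.33052391]
False
[521.80849459 169.48637452  22.46924395] [-0.68282003  0.1744796   0.1757136 ]
5.173726629044788 [ 0.15421162 -0.15358407  0.25556147]
34.0167
```

View pics/i.png

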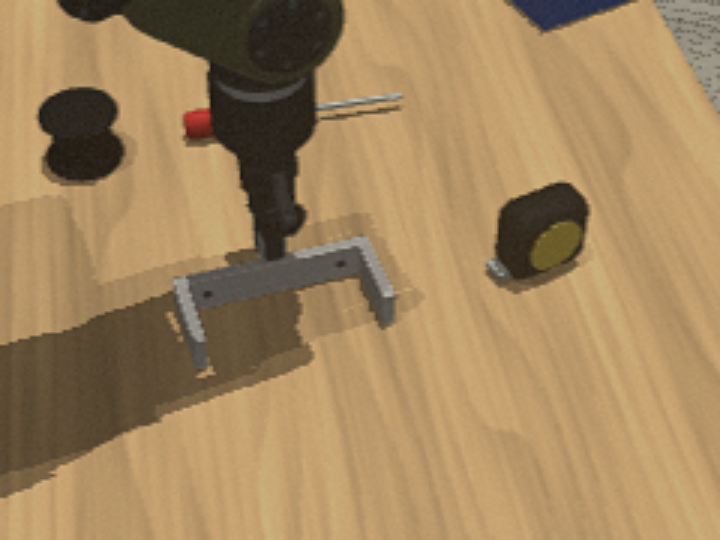

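The drawer is flush with the housing front, both at -100. The grip closed to 5 mm, so it missed the 10 mm bar. In picture i the fingertips at (270,250) seem to be above or behind the bar. I'll measure where the fingers really are.

Run:
```python
from h import *
w=cam('wrist');s=bot.read_state();cv2.imwrite('pics/j.png',w['image'])
T=rot(s['tool_rot']).as_matrix()
t=(w['P']-s['ee_pos'])@T   # tool coords
m=(abs(t[...,0])<40)&(abs(t[...,2])<25)&(t[...,1]<60)
for v in range(200,300,5):
    for u in range(240,325,14):
        if m[v,u]: print(v,u,t[v,u].round(0),end=' ')
    print()
c=cam('side');U=c['P'].reshape(-1,3)
k=U[(abs(U[:,0]-521)<25)&(abs(U[:,1]-169)<40)&(U[:,2]>28)&(U[:,2]<70)]
for z in range(28,70,4):
    q=k[(k[:,2]>=z)&(k[:,2]<z+4)]
    if len(q): print(z,len(q),q[:,:2].min(0).round(),q[:,:2].max(0).round())
print(s['ee_pos'],s['joint_positions'])
```

```text
200 240 [-25.  20.  23.] 200 254 [-16.  20.  23.] 200 268 [-8. 22. 23.] 200 296 [10. 21. 23.] 200 310 [19. 22. 22.] 200 324 [28. 21. 23.] 
205 240 [-25.  21.  20.] 205 254 [-16.  20.  20.] 205 268 [-8. 21. 19.] 205 296 [10. 21. 20.] 205 310 [19. 21. 20.] 205 324 [28. 20. 20.] 
210 240 [-25.  20.  16.] 210 254 [-16.  21.  16.] 210 268 [-8. 21. 16.] 210 296 [10. 21. 16.] 210 310 [19. 22. 16.] 210 324 [28. 22. 16.] 
215 240 [-25.  21.  13.] 215 254 [-17.  21.  13.] 215 268 [-8. 21. 13.] 215 282 [  1. -11.  22.] 215 296 [10. 19. 14.] 215 310 [19. 21. 13.] 215 324 [28. 20. 13.] 
220 240 [-25.  20.  10.] 220 254 [-17.  20.  10.] 220 268 [-8. 21. 10.] 220 282 [  1. -11.  20.] 220 296 [10. 21.  9.] 220 310 [19. 21. 10.] 220 324 [28. 22.  9.] 
225 240 [-26.  21.   6.] 225 254 [-17.  21.   6.] 225 268 [-8. 20.  7.] 225 282 [  1. -11.  17.] 225 296 [10. 21.  6.] 225 310 [19. 20.  7.] 225 324 [28. 21.  6.] 
230 240 [-26.  21.   3.] 230 254 [-17.  20.   3.] 230 268 [-8. 21.  3.] 230 282 [  1. -11.  14.] 230 296 [10. 20.  3.] 230 310 [19. 21.  3.] 230 324 [28. 21.  3.] 
235 240 [-26.  22.  -1.] 23
[... 1845 characters left out ...]
1. -22.] 290 296 [  6. -69.  13.] 290 310 [ 11. -69.  13.] 290 324 [ 16. -69.  13.] 
295 240 [-13. -73.  13.] 295 254 [ -8. -71.  12.] 295 268 [ -4. -68.  10.] 295 296 [  6. -71.  12.] 295 310 [ 10. -72.  13.] 295 324 [ 15. -72.  13.] 
28 27 [498. 159.] [545. 177.]
32 48 [496. 158.] [544. 175.]
36 4 [513. 162.] [545. 170.]
40 4 [517. 159.] [534. 163.]
44 6 [512. 156.] [526. 174.]
48 12 [513. 154.] [534. 163.]
52 12 [512. 152.] [534. 173.]
56 12 [512. 152.] [535. 172.]
60 17 [513. 152.] [535. 172.]
64 9 [513. 151.] [532. 170.]
68 6 [511. 152.] [532. 176.]
[521.50490345 169.40449956  22.02278974] [ 2.47272996e-01  5.32221464e-01  1.68743498e+00  3.76033700e-05
  9.21915685e-01 -1.47012779e+00]
```

View pics/j.png

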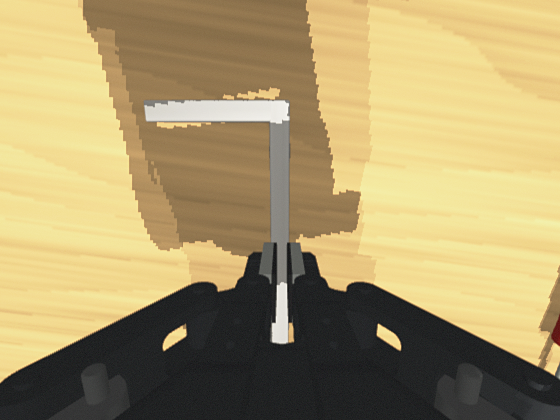

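Wrist image j and its depth settle it: the bar top is at tool y = -11 (z = 33), but the fingertips end at tool y ≈ -23 (z ≈ 46). The real tips are about 42 mm short of the stated 19 mm ahead of the TCP. This also explains the drawer, since the tips only met the panel's top. I'll shift the grasp by that amount, with a force guard.

```bash
cat >> h.py <<'E'
def brk(dz):
    "bracket top seen by wrist camera, in unit frame; dz = expected top z"
    w=cam('wrist');U=toU(w['P']); s=bot.read_state(); t=toU(s['ee_pos'])
    m=(abs(U[...,2]-dz)<7)&(abs(U[...,1]-t[1])<95)&(U[...,0]>t[0]-20)&(U[...,0]<t[0]+85)
    return w,U[m]
E
python3 - <<'E'
from h import *
s=bot.read_state(); ob=s['ee_pos'][:2]
bot.move_gripper(50)
f0=bot.read_state()['ft_force']
print(bot.servo_line(np.r_[ob,-17],speed=50,until_force=10))
s=bot.read_state();print(s['ee_pos'],s['ft_force']-f0)
bot.move_gripper(5,100);s=bot.read_state();print('grip',s['grip_width'])
if 8<s['grip_width']<13:
    bot.servo_line(np.r_[ob,65],speed=100)
    s=bot.read_state();print('lift',s['grip_width'],s['ft_force']-f0)
    q=down(UY)[1]
    bot.move_to(u2w(-225,0,65),q)
    bot.servo_line(u2w(-215,0,12),speed=80); bot.dwell(.2)
    s=bot.read_state();print(toU(s['ee_pos']),s['grip_width'],s['ft_force']-f0)
    w,b=brk(61); cv2.imwrite('pics/k.png',w['image'])
    r=cv2.minAreaRect(b[:,:2].astype(np.float32));print(len(b),r,np.percentile(b[:,2],[5,50,95]))
    A=np.c_[b[:,:2]-b[:,:2].mean(0),np.ones(len(b))];print('tilt',np.linalg.lstsq(A,b[:,2],rcond=None)[0])
    ft=b[b[:,0]>-185];bar=b[abs(b[:,0]+215)<9]
    print('foot y',ft[:,1].min(),ft[:,1].max(),'tip',np.percentile(ft[:,0],99),'bar x~',np.median(bar[:,0]))
    np.save('/tmp/b.npy',b)
print(bot.read_state()['clock'])
E
```

```text
False
[521.68445053 169.46957439 -16.74453348] [-0.1205974  -0.80448485  1.34170832]
grip 8.291844472963005
lift 8.92529092338386 [ 0.02603257 -1.14220742 -1.8569371 ]
[-215.12756511    0.26604428   12.57773308] 8.461220617433002 [-0.14588951 -1.37128339 -3.17661938]
12275 ((-206.9536895751953, -41.52733612060547), (63.549400329589844, 125.82960510253906), 32.173736572265625) [60.44262488 61.83236733 63.58051615]
tilt [-3.40392465e-04  5.28137388e-03  6.19000841e+01]
foot y -80.35653628717377 -70.38903399469989 tip -151.36431305907976 bar x~ -215.4048607641582
39.1333
```

View pics/k.png

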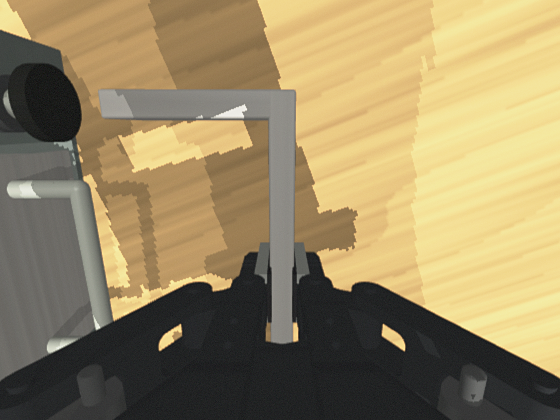

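Picture k shows the bracket held level and centred: the foot spans unit y -70.4 to -80.4, its top is at z ≈ 61.8, and the foot tip at (110,103) faces the buffer at (45,103). Now the press.

Run:
```python
from h import *
b=np.load('/tmp/b.npy');bar=b[(b[:,1]<-35)&(b[:,1]>-68)&(b[:,0]<-205)];print('bar yaw slope',np.polyfit(bar[:,1],bar[:,0],1))
ex=fr(UY)[:,0]
def ft(n=12):
    a=[]
    for _ in range(n):
        bot.dwell(.03);s=bot.read_state();a.append(np.r_[s['ft_force'],s['moment']])
    return np.mean(a,0),s
Z=11.8
f0,_=ft()
bot.servo_line(u2w(-193,0,Z),speed=40)
for x in (-189,-186,-184,-182.5,-181.5,-181,-180.5,-180,-179.5,-179,-178.5,-178):
    bot.servo_line(u2w(x,0,Z),speed=15); g,s=ft(8); d=g-f0
    F=-d[:2]@ex; print(x,toU(s['ee_pos']).round(2),'F',F.round(2),'fy,fz',(d[:2]@fr(UY)[:,1]).round(1),d[2].round(1),'M',d[3:].round(2),s['grip_width'].round(1))
    if F>11.6: break
w,b=brk(61); 
ftp=b[(b[:,1]<-68)];print('tip',np.percentile(ftp[:,0],99),'z',np.median(b[:,2]))
bar=b[(b[:,1]<-35)&(b[:,1]>-68)&(b[:,0]<-165)];print('bar slope',np.polyfit(bar[:,1],bar[:,0],1))
cv2.imwrite('pics/l.png',w['image'])
c=cam('scene');cv2.imwrite('pics/m.png',cv2.resize(c['image'][100:260,80:340],None,fx=3,fy=3))
print(s['clock'])
```

```text
bar yaw slope [ 1.74756329e-03 -2.15548714e+02]Traceback (most recent call last):
  File "<stdin>", line 14, in <module>
AttributeError: 'float' object has no attribute 'round'
```

Run:
```python
from h import *
ex=fr(UY)[:,0]
def ft(n=8):
    a=[]
    for _ in range(n):
        bot.dwell(.03);s=bot.read_state();a.append(np.r_[s['ft_force'],s['moment']])
    return np.mean(a,0),s
Z=11.8
bot.servo_line(u2w(-197,0,Z),speed=40)
f0,_=ft(12);np.save('/tmp/f0.npy',f0)
for x in (-189,-186,-184,-182.5,-181.5,-181,-180.5,-180,-179.5,-179,-178.5,-178):
    bot.servo_line(u2w(x,0,Z),speed=15); g,s=ft(8); d=g-f0
    F=-d[:2]@ex; print(x,toU(s['ee_pos']).round(2),'F %.2f fy %.1f fz %.1f'%(F,d[:2]@fr(UY)[:,1],d[2]),'M',d[3:].round(2),'%.1f'%s['grip_width'])
    if F>11.6: break
w,b=brk(61); 
ftp=b[(b[:,1]<-68)];print('tip',np.percentile(ftp[:,0],99),'z',np.median(b[:,2]))
bar=b[(b[:,1]<-35)&(b[:,1]>-68)&(b[:,0]<-165)];print('bar slope',np.polyfit(bar[:,1],bar[:,0],1))
cv2.imwrite('pics/l.png',w['image'])
c=cam('scene');cv2.imwrite('pics/m.png',cv2.resize(c['image'][100:260,80:340],None,fx=3,fy=3))
print(s['clock'])
```

```text
-189 [-1.8904e+02 -2.0000e-02  1.1790e+01] F 0.32 fy 0.1 fz -0.1 M [ 0.02 -0.03 -0.03] 8.5
-186 [-186.13   -0.     11.81] F 4.33 fy -0.2 fz 0.1 M [ 0.59 -0.25  0.01] 8.8
-184 [-184.38   -0.     11.85] F 6.96 fy 0.2 fz -0.6 M [ 0.96 -0.37 -0.01] 8.6
-182.5 [-1.8317e+02 -2.0000e-02  1.1840e+01] F 8.39 fy 0.0 fz -0.2 M [ 1.21 -0.48 -0.01] 8.7
-181.5 [-1.8233e+02 -4.0000e-02  1.1840e+01] F 9.66 fy 0.0 fz -0.2 M [ 1.35 -0.54 -0.  ] 8.5
-181 [-1.8194e+02 -4.0000e-02  1.1870e+01] F 10.50 fy 0.1 fz -0.3 M [ 1.45 -0.59  0.  ] 8.3
-180.5 [-1.815e+02 -2.000e-02  1.189e+01] F 10.70 fy -0.1 fz -0.4 M [ 1.51 -0.66  0.03] 8.5
-180 [-1.811e+02 -3.000e-02  1.188e+01] F 10.98 fy -0.2 fz -0.2 M [ 1.6  -0.65  0.03] 8.6
-179.5 [-1.8067e+02 -5.0000e-02  1.1880e+01] F 11.84 fy 0.2 fz -0.5 M [ 1.68 -0.7   0.01] 8.3
tip -98.65959308871639 z 61.064795924832566
bar slope [ 2.78570882e-03 -1.80952808e+02]
46.8833
```

View pics/m.png

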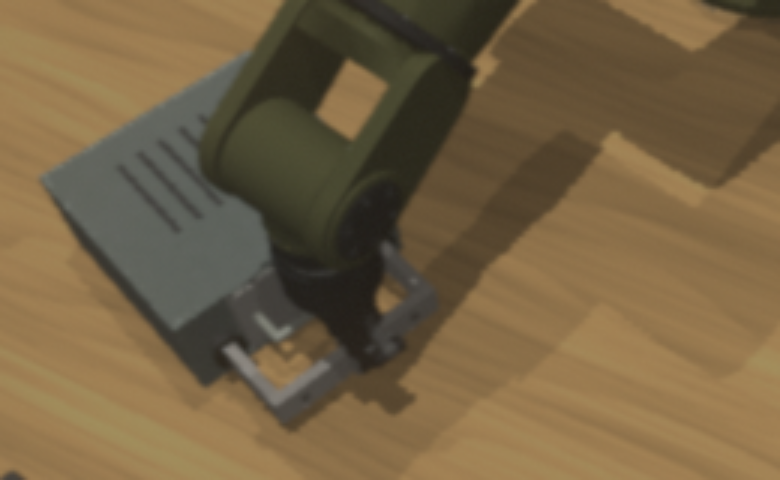

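The press is at 11.8 N in total with about zero yaw moment, so each foot bears about 5.9 N. Picture m shows the feet on both buffers, at (230,355) and (385,250), with the drawer home. I'll check it's steady and hand in.

Run:
```python
from h import *
f0=np.load('/tmp/f0.npy');a=[]
for _ in range(15):
    bot.dwell(.03);s=bot.read_state();a.append(np.r_[s['ft_force'],s['moment']])
d=np.mean(a,0)-f0;print(-d[:2]@fr(UY)[:,0],d.round(2),toU(s['ee_pos']),s['grip_width'],s['clock'])
bot.finish_job()
```

```text
11.837726413184155 [ 4.2  11.07 -0.29  1.67 -0.69 -0.  ] [-1.80691243e+02 -4.75943101e-02  1.18938239e+01] 8.371937443838478 47.4833
the job is handed in; nothing more can be done
```

The drawer is pushed home and the bracket is held pressed on both buffers. I handed the job in at about 47.5 s of the 64 s allowed.

**Drawer:** The last depth check, before I picked up the bracket, put its panel at unit x ≈ -99.7 mm against about -100 mm for the housing front. The handle was at its home position, and there was a force spike at the stop. It took three pushes, because the first two stopped short.

**Press:**
- **Force:** The total was 11.8 N and steady, with yaw moment about 0, so each foot bears about 5.9 N.
- **Buffers:** By that force they are pushed in about 8.4 mm.
- **Bracket:** It was centred within about 0.5 mm and square within about 0.2°. Its top was at z ≈ 61 mm, so its origin is about 29 mm above the bench.

**Checks that failed or disagreed:**
- **Fingertips:** They were really about 42 mm short of the stated 19 mm ahead of the TCP. The first two drawer pushes were short for lack of travel, and the fingers passed over the handle and pushed the panel's top. The first grasp closed above the bar, and a second grasp with the shift applied held.
- **Grip width:** It reads about 8.4 mm on the 10 mm bar, but did not drift.
- **Foot tip:** The last wrist-camera figure for it (-98.7 mm) is not usable, because the selection also took in the buffer and housing. I relied on the force, the TCP position and the bar position (-181 mm) instead.

I did not touch the screwdriver, tape measure or spool on purpose, but did not measure them again at the end.

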